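Unlatch the travelling case

ROBOT

A 6-joint arm with a two-finger parallel gripper is mounted at the origin on the work surface. World frame = base frame: x ahead of the robot, y to its left, z up, the work surface at z = 0. Lengths are in m, angles in rad, forces in N, time in s.
With the tool pointing down it reaches from about 0.25 to 0.775 m from the base axis. Payload 4 kg.
Tool frame: the origin (TCP) lies at the very end of the fingers, on their centre line; the grasp point (between the pads) lies 19 mm behind it; z points along the fingers, y is the line along which they close (so a half turn about z gives the same grasp; the last joint's range is limited). The gripper opens to 94 mm and grips with 3 to 60 N. Pads are 16 mm wide; open, the fingers measure 119 mm over their backs; the gripper's body (75 mm by 177 mm) begins 78 mm behind the grasp point.
Start: joints at [-1.422, 0.087, 1.371, -0, 1.684, -0.103], TCP at [0.137, -0.533, 0.206] pointing down, gripper open.
Joint ranges: [-3.1, 3.1], [-0.76, 2.03], [0.27, 2.55], [-1.08, 4.22], [0.17, 2.65], [-2.57, 2.57]. Speed limits (rad/s): [2.79, 2.79, 3.14, 3.14, 3.14, 3.14].

INTERFACE

Orientations are given as [roll, pitch, yaw] about the fixed x, y, z axes, in that order (R = Rz(yaw) Ry(pitch) Rx(roll)).
In Python, from bench import robot, snapshot, finder gives the robot as it stands.
- The arm moves only by the tool drive_tool, never from a script. Its argument "deltas" is text: rows parted by semicolons, each of 7 numbers parted by spaces: the shift along the tool's x, y, z each as a share of 100 mm, from -1 to 1, then the turn, a rotation vector about the tool's x, y, z each as a share of 90 degrees, from -1 to 1, then the finger opening in mm, from 0 to 94. In form: tx ty tz rx ry rz gripper; .... A call has 1 to 5 rows; each row is the pose to reach, as a shift and turn from the pose commanded when the call began, along the tool's axes at that moment; what a row does not reach only later rows make up. A row lasts 1/10 s, in which the tool goes at most 50 mm and 8.59 degrees, less where a joint would pass 70% of its speed; a pose out of reach is approached as far as the arm can. A call with a number of a shift or a turn outside -1 to 1 is refused whole. A call with a gripper value outside its range is refused whole. The fingers move at their own pace and stop on an object; the grip force is fixed at half the most. Time passes only in rows, so rows that repeat a pose let the fingers close. It gives the time, the measured TCP pose, the force, the opening and the grip force at its end, in the units of the state.
- robot.get_obs(): the state, without advancing time (a new reading comes with each control period).
- snapshot(name): name is "scene" or "top" or "wrist"; returns a dict with "img" (480x640x3 uint8, red, green, blue), "fx", "fy", "cx", "cy" (pixels), "T" (4x4, takes a point from camera to world coordinates); the wrist camera has in their place "hand_eye" (4x4, takes a point from camera to tool coordinates, whose origin is the TCP and whose axes are the flange's). Camera axes: x right, y up, looking along -z (the intrinsics and any distortion apply to the point x, -y, -z); pixel columns grow to the right and rows downward; lengths in m; the calibration is good to about 2 mm. A picture is of the moment at which its call begins: read the wrist's pose just before it. There is no depth.
- robot.close_job(): hands the job in; it is judged then, once.
Trained networks look in the newest picture that a camera, given by its name, has taken for a name from the list of things; names that differ only in an ending like _2 or _b are one class to them, and where a whole thing is asked for, a point or a joint stands for the part that bears it (a point fixed in the world has none). Each returns a list of dicts, best first, with "confidence" (0 to 1); they miss things now and then, are a little off and sometimes report something else, mostly with a low value. They report only what shows in the picture. A call takes as long as a camera call.
- finder.look_for(camera, thing): "xy" ([column, row] in pixels, amid what is visible of it).
- finder.masks_of(camera, thing): "region" (480x640 bool, what is visible of it) and "xy" ([column, row] in pixels, amid what is visible of it).
- finder.landmark_of(camera, thing): "xy" ([column, row] in pixels: a listed point, or the origin of a listed thing).
The state is a dict: "time": time; "joint_positions": joint angles; "qvel": joint speeds; "joint_torque": joint torques, N m; "tool_pos": TCP position; "ee_rot": TCP orientation; "wrist_force": force on the tool from outside, world axes, zero at the start; "wrist_torque": the same for the moment, N m; "width": finger opening in m; "finger_force": force on a finger pad.
Only numpy, scipy, OpenCV 4.12 (cv2) and the standard library are available. Lean on these libraries where they do the work, as an engineer would, in place of code of your own. Each camera call takes 0.05 s, during which the arm holds its last target. There are 200 camera calls.

TASK

The plywood travelling case on the packing bench is still latched. Swing the keeper that blocks the slide bolt right round to its stop, then draw the bolt fully back towards the keeper's pivot so that the sprung lid comes up ajar. Leave both catches open, let go of everything, and do not push the carton, the tape roll or the frame corner about.

Things in the scene. Friction and masses are not known exactly. Their poses are not given: they have to be found in the camera images.
- case: Flat plywood case with aluminium edges, fixed to the bench, 415 mm (its x) by 340 mm (its y), its fixed top deck at 110 mm above the bench. Origin on the bench directly below the keeper's pivot; the case spans x -50 to 365 mm and y -170 to 170 mm. x points along the bolt from the pivot to the lid, y is to the left of that, z up. Deck from x -50 to 128 mm, then the lid. All the latch parts lie on the line y = 0: keeper pivot at x = 0, bolt knob at x = 88 mm when fully shot.
- keeper (a joint): First catch: a flat steel bar 24 mm wide lying 6 to 16 mm above the deck, turning about a vertical pivot above the case's origin and reaching 70 mm from it. 0: the bar points along the case's x and its end stands in the bolt's way, so the bolt can only move about 6 mm. Grows (rad) as it swings anticlockwise seen from above, to a stop at 1.57 where the bar points along the case's y. Starts at 0 to 0.08. Light friction (about 1 N at the pin); it stays where it is left.
- keeper_pin (a point): Centre of the top of the keeper's upright round pin: 12 mm diameter, rising from 16 to 50 mm above the deck, 45 mm from the pivot. It may be pinched or pushed.
- bolt (a joint): Second latch: a steel slide bolt. 0: fully shot, its 10 mm square tongue lies 20 mm over the strike plate on the lid's edge; grows (m) as it is drawn towards the pivot (the case's -x), to a rigid stop at 0.040. Starts at 0 to 0.004. About 3 to 5 N moves it; it stays where it is left. The lid is freed at about 0.020.
- bolt_knob (a point): Centre of the top of the bolt's upright round knob: 14 mm diameter, rising from 20 to 52 mm above the deck out of a block 24 mm square and 20 mm high. It may be pinched or pushed. In front of it (towards the lid) a guide bracket 28 mm wide and 20 mm high stands on the deck at x 110 to 124 mm of the case.
- lid_edge (a point): Middle of the upper front edge of the lid, 130 mm from the keeper's pivot along the case's x. The lid is 235 mm deep, 338 mm wide, 10 mm thick, hinged along the case's far edge (x = 365 mm). Shut, it is flush with the deck (this point 110 to 112 mm above the bench). When the bolt is drawn a spring raises the lid by itself to its stop at 0.20 rad, this point about 157 mm above the bench.
- carton: Bystander: small loose cardboard carton 130 x 90 x 80 mm on the bench beside the case (its y positive); origin at the centre of its underside.
- tape: Bystander: loose roll of clear packing tape lying flat on the bench on the other side of the case, 110 mm diameter, 48 mm high; origin at the centre of its underside.
- corner: Bystander: loose L-shaped dark wooden frame corner, 70 x 70 mm and 20 mm high, lying on the deck about 130 mm from the latch line on the case's -y side; origin at the middle of the 70 mm square, on its underside.

How it is judged:
On the way, in this order (a step that is already met when the one before it is completed fails the run):
1. the keeper is swung at least 1.2 rad aside while the bolt is still shot and the lid shut (value of joint keeper above 1.2 rad and value of joint bolt below 0.012 m and z of lid_edge in the frame of case below 0.118 m), for 0.1 s.
2. the bolt is drawn at least 33 of its 40 mm, the keeper still aside (value of joint bolt above 0.033 m and value of joint keeper above 1.2 rad), for 0.1 s.
At the end, for the whole second after the job is handed in: The keeper stands open (over 1.2 of 1.57 rad), the bolt is drawn over 33 of its 40 mm, and the lid has sprung up, its front edge over 145 mm above the bench (110 when shut) (all of step 2 and z of lid_edge in the frame of case above 0.145 m); the robot touches nothing.
It fails at once if the carton, the tape roll or the frame corner is pushed more than 30 mm from where it was (distance of any of carton, tape, corner from where it was at the start of the episode above 0.03 m).
It also fails if it takes over 42 s, if anything falls off the work surface, if the arm or the gripper's body presses on something with over 40 N, if the wrist force passes 120 N, or if a joint passes its speed limit or range.

## Working session

There is one attempt and no reset: what is moved stays moved. The work goes in short steps, Python scripts to look and compute and a tool call to move; the robot and the scene stay as the last step left them, time stands still between calls to the robot, and variables do not carry over. Pictures are saved under pics/ and viewed, at most 10 in all, crops included, and the job is handed in when it is done.

Besides the shell and the picture viewer there is one more tool, called after "Emit:" as a command line: name --argument value ..., lists and objects as JSON in quotes. drive_tool: Moves the arm, as the interface text tells. Shift numbers are shares of 100 mm and turn numbers shares of 90 degrees, none past 1 either way. Its arguments: {"type":"object","properties":{"deltas":{"type":"string"}},"required":["deltas"]}

```bash
ls; mkdir -p pics; cat > h.py <<'E'
import numpy as np, cv2
from bench import robot, snapshot, finder
from scipy.spatial.transform import Rotation as R
def onplane(s,xy,z,T=None):
    T=s["T"] if T is None else T
    d=T[:3,:3]@np.array([(xy[0]-s["cx"])/s["fx"],-(xy[1]-s["cy"])/s["fy"],-1]); o=T[:3,3]
    return o+d*(z-o[2])/d[2]
E
python3 - <<'E'
from h import *
for c in ("top","scene"):
    s=snapshot(c); cv2.imwrite(f"pics/{c}0.png",s["img"][:,:,::-1])
    print(c,[k for k in s],s["fx"],s["T"].round(3).tolist())
    for n,z in (("case",0),("keeper_pin",.16),("bolt_knob",.162),("lid_edge",.11),("carton",0),("tape",0),("corner",.11)):
        for r in finder.landmark_of(c,n)[:2]: print(n,np.round(r["xy"]),round(r["confidence"],2),onplane(s,r["xy"],z).round(4))
o=robot.get_obs(); print(o["tool_pos"],o["ee_rot"],o["time"])
E
```

```text
pics
top ['img', 'fx', 'fy', 'cx', 'cy', 'T'] 581.5962654516059 [[-0.013, 0.998, -0.068, 0.467], [-1.0, -0.013, -0.002, 0.022], [-0.003, 0.068, 0.998, 1.478], [0.0, 0.0, 0.0, 1.0]]
case [294. 275.] 0.84 [0.4915 0.0894 0.    ]
keeper_pin [293. 254.] 0.71 [0.5367 0.0837 0.16  ]
keeper_pin [296. 275.] 0.34 [0.4877 0.079  0.16  ]
bolt_knob [300. 235.] 0.59 [0.5796 0.0689 0.162 ]
lid_edge [306. 222.] 0.72 [0.6149 0.0543 0.11  ]
carton [193. 222.] 0.77 [0.6298 0.3462 0.    ]
tape [399. 268.] 0.89 [ 0.5041 -0.1771  0.    ]
corner [345. 273.] 0.79 [ 0.4921 -0.0355  0.11  ]
scene ['img', 'fx', 'fy', 'cx', 'cy', 'T'] 605.0249944476706 [[0.343, -0.799, 0.494, 1.16], [0.939, 0.289, -0.184, -0.185], [0.004, 0.527, 0.85, 1.132], [0.0, 0.0, 0.0, 1.0]]
case [327. 237.] 0.67 [0.498  0.0854 0.    ]
keeper_pin [337. 212.] 0.71 [0.5447 0.0858 0.16  ]
bolt_knob [334. 226.] 0.86 [0.5741 0.0684 0.162 ]
lid_edge [337. 259.] 0.8 [0.6175 0.0591 0.11  ]
tape [209. 275.] 0.73 [ 0.5034 -0.184   0.    ]
corner [273. 225.] 0.71 [ 0.4982 -0.0346  0.11  ]
[ 0.13702501 -0.53269678  0.20554601] [3.14142490e+00 3.43079504e-06 2.51783564e-01] 0.8
```

```bash
python3 - <<'E'
import cv2,numpy as np
a=cv2.imread("pics/top0.png")[150:330,170:430]; b=cv2.imread("pics/scene0.png")[130:370,180:500]
cv2.imwrite("pics/c.png",np.hstack([cv2.resize(a,(400,277),interpolation=2)[:277],cv2.resize(b,(369,277),interpolation=2)]))
a=cv2.imread("pics/top0.png")[205:305,250:370]
cv2.imwrite("pics/c2.png",cv2.resize(a,(720,600),interpolation=2))
E
```

```text
(no output)
```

View pics/c.png

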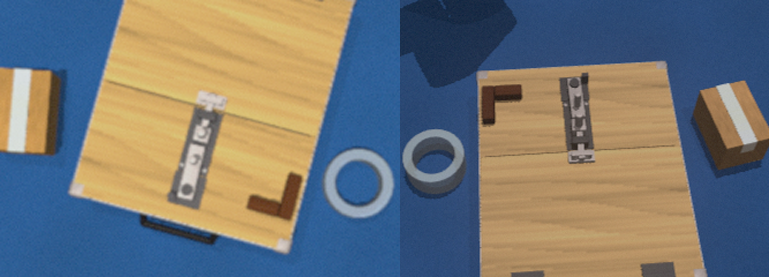

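View pics/c2.png

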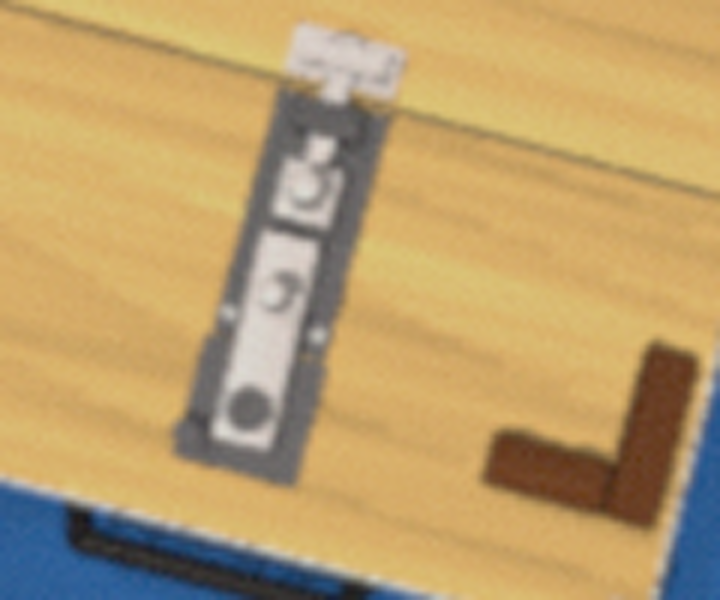

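The crops show the keeper bar pointing at the bolt. In the top picture the pin is at about (296, 253), the knob at (301, 236) and the pivot at (292, 273). The carton, tape and corner all lie clear, so I'm moving over for a wrist look.

Emit:
drive_tool --deltas "0.33 -0.31 -0.4 0 0 0 40; 0.66 -0.62 -0.8 0 0 0 40; 1 -0.93 -1 0 0 0 40"

```text
time: 1.1
tool_pos: [0.2013, -0.4322, 0.2976]
ee_rot: [3.14, -0.0, 0.25]
wrist_force: [0.8, -0.3, 0.6]
width: 0.0733
finger_force: 0.0
```

Emit:
drive_tool --deltas "0.33 -0.31 0 0 0 0 40; 0.66 -0.62 0 0 0 0 40; 1 -0.93 0 0 0 0 40"

```text
time: 1.4
tool_pos: [0.2753, -0.3162, 0.2963]
ee_rot: [3.14, -0.001, 0.251]
wrist_force: [1.7, -0.2, 0.3]
width: 0.0495
finger_force: 0.0
```

Emit:
drive_tool --deltas "0.33 -0.31 0 0 0 0 40; 0.66 -0.62 0 0 0 0 40; 1 -0.93 0 0 0 0 40"

```text
time: 1.7
tool_pos: [0.3489, -0.201, 0.296]
ee_rot: [3.141, -0.001, 0.251]
wrist_force: [0.3, -0.3, 0.9]
width: 0.0401
finger_force: 0.0
```

Emit:
drive_tool --deltas "0.33 -0.31 0 0 0 0 40; 0.66 -0.62 0 0 0 0 40; 1 -0.93 0 0 0 0 40"

```text
time: 2.0
tool_pos: [0.4227, -0.0859, 0.2961]
ee_rot: [3.141, -0.001, 0.252]
wrist_force: [0.8, -0.6, -0.1]
width: 0.0397
finger_force: 0.0
```

Emit:
drive_tool --deltas "0.33 -0.31 0 0 0 0.09 40; 0.66 -0.62 0 0 0 0.18 40; 1 -0.93 0 0 0 0.27 40; 1 -0.93 0 0 0 0.32 40; 1 -0.93 0 0 0 0.32 40"

```text
time: 2.5
tool_pos: [0.4961, 0.0288, 0.2951]
ee_rot: [3.141, 0.001, -0.247]
wrist_force: [-0.2, 0.4, -0.5]
width: 0.0401
finger_force: 0.0
```

```bash
cat >> h.py <<'E'
def wrist():
    o=robot.get_obs(); s=snapshot("wrist")
    W=np.eye(4); W[:3,:3]=R.from_euler("xyz",o["ee_rot"]).as_matrix(); W[:3,3]=o["tool_pos"]
    s["T"]=W@s["hand_eye"]; return o,s
E
python3 - <<'E'
from h import *
o,s=wrist(); cv2.imwrite("pics/w1.png",s["img"][:,:,::-1])
print(o["time"],o["tool_pos"],o["ee_rot"],[k for k in s],s["T"].round(3).tolist(),s["hand_eye"].round(3).tolist())
for n,z in (("case",0),("keeper_pin",.16),("bolt_knob",.162),("lid_edge",.11),("corner",.11)):
    for r in finder.landmark_of("wrist",n)[:2]: print(n,np.round(r["xy"]),round(r["confidence"],2),onplane(s,r["xy"],z).round(4))
E
```

```text
2.5 [0.49613116 0.02882086 0.29513386] [ 3.14132590e+00  1.11964593e-03 -2.47461059e-01] ['img', 'fx', 'fy', 'cx', 'cy', 'hand_eye', 'T'] [[-0.244, 0.941, 0.235, 0.564], [-0.97, -0.237, -0.059, 0.012], [0.001, -0.242, 0.97, 0.475], [0.0, 0.0, 0.0, 1.0]] [[0.0, 0.97, 0.241, 0.07], [1.0, -0.0, -0.001, -0.0], [-0.0, 0.241, -0.97, -0.18], [0.0, 0.0, 0.0, 1.0]]
case [270. 213.] 0.69 [0.4936 0.0925 0.    ]
keeper_pin [246. 193.] 0.67 [0.538  0.0797 0.16  ]
bolt_knob [243. 142.] 0.76 [0.5763 0.0704 0.162 ]
lid_edge [256.  86.] 0.8 [0.6205 0.0556 0.11  ]
corner [397. 205.] 0.9 [ 0.4892 -0.042   0.11  ]
corner [245. 193.] 0.42 [0.5337 0.0915 0.11  ]
```

View pics/w1.png

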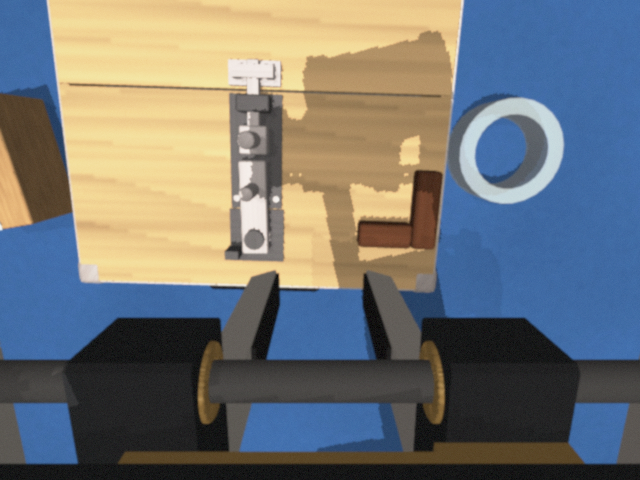

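The wrist picture shows the pivot disc at (254, 238), the pin top at (246, 193), the knob top at (247, 139) and the lid seam from (70, 84) to (440, 96). The finder's points agree with this.

```bash
python3 - <<'E'
from h import *
o,s=wrist()
a,b=onplane(s,(70,84),.11),onplane(s,(440,96),.11); d=a-b
print("yaw from seam",np.arctan2(d[1],d[0])-np.pi/2)
piv,pin,kn=onplane(s,(254,238),.128),onplane(s,(246,192),.16),onplane(s,(247,139),.162)
print(piv,pin,kn)
c,e=onplane(s,(254,238),.128),onplane(s,(254,72),.113); print("yaw pivot-plate",np.arctan2(*(e-c)[[1,0]]),np.linalg.norm(e-c))
Rm=R.from_euler("xyz",o["ee_rot"]).as_matrix()
for n,p in (("piv",piv),("pin",pin),("knob",kn)): print(n,(Rm.T@(p-o["tool_pos"])).round(4))
print(o["tool_pos"])
E
```

```text
yaw from seam -0.28175917233444503
[0.49417952 0.08914235 0.128     ] [0.53831973 0.07709954 0.16      ] [0.57731087 0.06399965 0.162     ]
yaw pivot-plate -0.2745808803251728 0.14321265796741317
piv [-0.017  -0.0605  0.1681]
pin [ 0.0288 -0.0598  0.1361]
knob [ 0.0698 -0.0568  0.1341]
[0.49542633 0.02637313 0.29608702]
```

Emit:
drive_tool --deltas "0.15 -0.3 0.2 0 0 0.02 30; 0.29 -0.6 0.5 0 0 0.02 30; 0.29 -0.6 0.9 0 0 0.02 30; 0.29 -0.6 1 0 0 0.02 30; 0.29 -0.6 1 0 0 0.02 30"

```text
time: 3.35
tool_pos: [0.5374, 0.0776, 0.1939]
ee_rot: [3.14, 0.004, -0.283]
wrist_force: [0.2, -0.1, -0.3]
width: 0.0301
finger_force: 0.0
```

```bash
python3 - <<'E'
from h import *
o,s=wrist(); cv2.imwrite("pics/w2.png",s["img"][:,:,::-1])
print(o["tool_pos"],o["ee_rot"],o["time"])
Rm=R.from_euler("xyz",o["ee_rot"]).as_matrix()
for n,z in (("keeper_pin",.16),("bolt_knob",.162),("lid_edge",.11)):
    for r in finder.landmark_of("wrist",n)[:2]:
        p=onplane(s,r["xy"],z);print(n,np.round(r["xy"]),round(r["confidence"],2),p.round(4),(Rm.T@(p-o["tool_pos"])).round(4))
E
```

```text
[0.53737268 0.07759142 0.193851  ] [ 3.13987619  0.00422158 -0.28291104] 3.35
keeper_pin [317. 267.] 0.85 [0.5377 0.08   0.16  ] [-0.0002 -0.0025  0.0338]
bolt_knob [317. 195.] 0.56 [0.577  0.0681 0.162 ] [ 0.0408 -0.002   0.0317]
bolt_knob [317. 264.] 0.35 [0.5395 0.0795 0.162 ] [ 0.0017 -0.0025  0.0318]
```

View pics/w2.png

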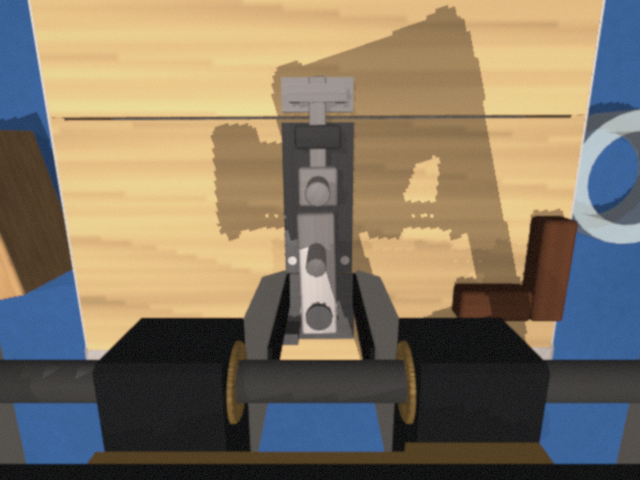

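The pin top at (317, 267) lies between the fingers, 2–3 mm to tool -y. Next I descend around it and narrow to a loose cage.

Emit:
drive_tool --deltas "0 -0.025 0.2 0 0 0 30; 0 -0.025 0.4 0 0 0 30; 0 -0.025 0.56 0 0 0 30; 0 -0.025 0.56 0 0 0 18; 0 -0.025 0.56 0 0 0 18"

```text
time: 4.05
tool_pos: [0.5402, 0.0805, 0.1415]
ee_rot: [-3.141, -0.003, -0.283]
wrist_force: [-0.4, -0.4, 0.2]
width: 0.0194
finger_force: 0.0
```

```bash
cat > arc.py <<'E'
# rows (tool frame at call start) that carry the cage round the pivot: keeper angle th0 -> th1
import sys; from h import *
piv=np.array([.4946,.0923]); yc=-.282; lead=.003
o=robot.get_obs(); p=o["tool_pos"]; Rm=R.from_euler("xyz",o["ee_rot"]).as_matrix(); print(p,o["ee_rot"])
for th in np.linspace(float(sys.argv[1]),float(sys.argv[2]),5):
    a=yc+th; t=piv+.045*np.array([np.cos(a),np.sin(a)])+lead*np.array([-np.sin(a),np.cos(a)])
    d=Rm.T@np.array([*(t-p[:2]),.138-p[2]])
    print(round(th,2),(d*10).round(3),"rz",round(-(a-o["ee_rot"][2])/(np.pi/2),3))
E
python3 arc.py 0.14 0.7
```

```text
[0.54023118 0.08045826 0.14153882] [-3.14079878e+00 -2.58974171e-03 -2.82607728e-01]
0.14 [-0.03  -0.079  0.035] rz -0.09
0.28 [-0.047 -0.14   0.035] rz -0.179
0.42 [-0.073 -0.198  0.035] rz -0.268
0.56 [-0.106 -0.251  0.035] rz -0.357
0.7 [-0.147 -0.299  0.035] rz -0.446
```

Emit:
drive_tool --deltas "-0.03 -0.08 0.03 0 0 -0.09 18; -0.05 -0.14 0.03 0 0 -0.18 18; -0.07 -0.2 0.03 0 0 -0.27 18; -0.11 -0.25 0.03 0 0 -0.36 18; -0.15 -0.3 0.03 0 0 -0.45 18"

```text
time: 4.55
tool_pos: [0.5352, 0.1132, 0.1394]
ee_rot: [3.138, -0.005, 0.43]
wrist_force: [0.7, -1.4, -1.1]
width: 0.0183
finger_force: 0.9
```

```bash
python3 arc.py 0.82 1.3
```

```text
[0.53520207 0.11316184 0.13936459] [ 3.1384267  -0.0046193   0.42974088]
0.82 [-0.012 -0.058  0.013] rz -0.069
0.94 [-0.025 -0.111  0.013] rz -0.145
1.06 [-0.043 -0.161  0.013] rz -0.222
1.18 [-0.068 -0.209  0.013] rz -0.298
1.3 [-0.098 -0.254  0.012] rz -0.374
```

Emit:
drive_tool --deltas "-0.01 -0.06 0.01 0 0 -0.07 18; -0.03 -0.11 0.01 0 0 -0.14 18; -0.04 -0.16 0.01 0 0 -0.22 18; -0.07 -0.21 0.01 0 0 -0.3 18; -0.1 -0.25 0.01 0 0 -0.38 18"

```text
time: 5.05
tool_pos: [0.516, 0.1323, 0.1387]
ee_rot: [3.136, -0.003, 1.026]
wrist_force: [1.1, -0.9, -0.4]
width: 0.0181
finger_force: 0.8
```

```bash
python3 arc.py 1.4 1.57
```

```text
[0.51596976 0.13231913 0.13869138] [ 3.13614247 -0.0034641   1.02647742]
1.4 [-0.008 -0.047  0.007] rz -0.058
1.44 [-0.011 -0.065  0.007] rz -0.085
1.48 [-0.015 -0.084  0.006] rz -0.112
1.53 [-0.02  -0.103  0.006] rz -0.139
1.57 [-0.026 -0.121  0.006] rz -0.166
```

Emit:
drive_tool --deltas "-0.01 -0.05 0 0 0 -0.06 18; -0.01 -0.07 0 0 0 -0.09 18; -0.02 -0.1 0 0 0 -0.13 18; -0.02 -0.12 0 0 0 -0.16 18; -0.02 -0.12 0 0 0 -0.16 18"

```text
time: 5.55
tool_pos: [0.5042, 0.1369, 0.1384]
ee_rot: [3.137, -0.002, 1.273]
wrist_force: [0.2, -0.4, -0.0]
width: 0.0178
finger_force: 0.4
```

Emit:
drive_tool --deltas "0 -0.02 0 0 0 0 18; 0 -0.04 0 0 0 0 18; 0 -0.04 0 0 0 0 18"

```text
time: 5.85
tool_pos: [0.5032, 0.1373, 0.1382]
ee_rot: [3.13, -0.002, 1.271]
wrist_force: [9.3, -2.6, 0.3]
width: 0.0183
finger_force: 4.4
```

Emit:
drive_tool --deltas "0 0.03 0 0 0 0 30; 0 0.03 0 0 0 0 30; 0 0.03 -0.4 0 0 0 30; 0 0.03 -0.8 0 0 0 30; 0 0.03 -0.8 0 0 0 30"

```text
time: 6.35
tool_pos: [0.504, 0.1379, 0.2222]
ee_rot: [3.132, -0.005, 1.273]
wrist_force: [1.1, 0.4, 0.2]
width: 0.0299
finger_force: 0.0
```

```bash
python3 - <<'E'
from h import *
o,s=wrist(); cv2.imwrite("pics/w3.png",s["img"][:,:,::-1])
print(o["tool_pos"],o["ee_rot"],o["time"])
Rm=R.from_euler("xyz",o["ee_rot"]).as_matrix()
for n,z in (("keeper_pin",.16),("bolt_knob",.162),("lid_edge",.11)):
    for r in finder.landmark_of("wrist",n)[:2]:
        p=onplane(s,r["xy"],z);print(n,np.round(r["xy"]),round(r["confidence"],2),p.round(4),(Rm.T@(p-o["tool_pos"])).round(4))
E
```

```text
[0.50399986 0.13786542 0.22219502] [ 3.1324579  -0.00506248  1.27277347] 6.35
keeper_pin [325. 253.] 0.86 [0.5072 0.1372 0.16  ] [0.     0.0027 0.0622]
keeper_pin [490. 291.] 0.24 [0.6023 0.0806 0.16  ] [-0.0262  0.1102  0.0631]
bolt_knob [459. 319.] 0.71 [0.5781 0.0685 0.162 ] [-0.0448  0.0906  0.0608]
lid_edge [490. 289.] 0.92 [0.6191 0.057  0.11  ] [-0.044   0.1327  0.1132]
```

View pics/w3.png

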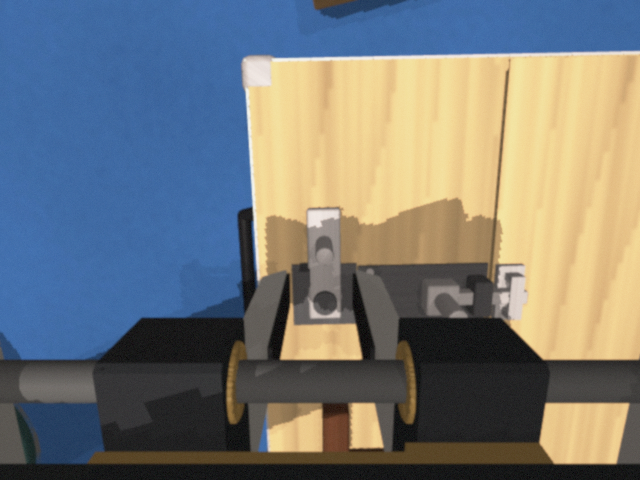

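The keeper points along case y at its stop: bar upright in the picture, pin at (325, 253), and the force rose to 9 N. Next I cage the bolt knob at (459, 319).

Emit:
drive_tool --deltas "-0.22 0.45 0 0 0 -0.01 30; -0.445 0.895 0 0 0 -0.01 30; -0.445 0.895 0.2 0 0 -0.01 30; -0.445 0.895 0.2 0 0 -0.01 30"

```text
time: 6.95
tool_pos: [0.5721, 0.0673, 0.1899]
ee_rot: [-3.131, 0.003, 1.287]
wrist_force: [-0.0, 0.1, -0.6]
width: 0.0299
finger_force: 0.0
```

```bash
python3 - <<'E'
from h import *
o,s=wrist()
print(o["tool_pos"],o["ee_rot"],o["time"])
Rm=R.from_euler("xyz",o["ee_rot"]).as_matrix()
for n,z in (("keeper_pin",.16),("bolt_knob",.162)):
    for r in finder.landmark_of("wrist",n)[:2]:
        p=onplane(s,r["xy"],z);print(n,np.round(r["xy"]),round(r["confidence"],2),p.round(4),(Rm.T@(p-o["tool_pos"])).round(4))
E
```

```text
[0.57208289 0.06731014 0.18987295] [-3.13101193e+00  3.10141856e-03  1.28657337e+00] 6.95
keeper_pin [168. 184.] 0.66 [0.5069 0.1349 0.16  ] [ 0.0467 -0.0813  0.0306]
bolt_knob [329. 265.] 0.91 [0.5768 0.069  0.162 ] [0.0031 0.0044 0.0278]
```

Emit:
drive_tool --deltas "0.02 0.03 0 0 0 0 30; 0.02 0.03 0 0 0 0 30"

```text
time: 7.3
tool_pos: [0.5779, 0.0702, 0.1968]
ee_rot: [3.14, -0.001, 1.29]
wrist_force: [0.0, 0.2, -0.1]
width: 0.0303
finger_force: 0.0
```

```bash
python3 - <<'E'
from h import *
o=robot.get_obs(); Rm=R.from_euler("xyz",o["ee_rot"]).as_matrix()
print(o["tool_pos"],o["ee_rot"],Rm.T@(np.array([.577,.0686,.139])-o["tool_pos"]))
E
```

```text
[0.57791316 0.07023199 0.19678732] [ 3.13974450e+00 -6.39889935e-04  1.28975184e+00] [-0.00185821 -0.00053148  0.05778526]
```

Emit:
drive_tool --deltas "-0.02 0 0.2 0 0 0 30; -0.02 0 0.4 0 0 0 30; -0.02 0 0.57 0 0 0 30; -0.02 0 0.57 0 0 0 20; -0.02 0 0.57 0 0 0 20"

```text
time: 7.8
tool_pos: [0.5771, 0.0678, 0.1394]
ee_rot: [3.141, -0.0, 1.289]
wrist_force: [0.1, 0.1, 0.8]
width: 0.0204
finger_force: 0.0
```

Emit:
drive_tool --deltas "0 -0.08 0 0 0 0 20; 0 -0.16 0 0 0 0 20; 0 -0.24 0 0 0 0 20; 0 -0.32 0 0 0 0 20; 0 -0.36 0 0 0 0 20"

```text
time: 8.3
tool_pos: [0.5419, 0.0779, 0.1398]
ee_rot: [3.14, -0.0, 1.289]
wrist_force: [1.0, -0.8, 1.4]
width: 0.0201
finger_force: 0.8
```

Emit:
drive_tool --deltas "0 -0.03 0 0 0 0 20; 0 -0.05 0 0 0 0 20; 0 -0.05 0 0 0 0 20"

```text
time: 8.6
tool_pos: [0.5372, 0.0791, 0.1386]
ee_rot: [-3.141, 0.0, 1.289]
wrist_force: [0.4, -0.9, 0.7]
width: 0.0201
finger_force: 0.3
```

Emit:
drive_tool --deltas "0 -0.02 0 0 0 0 20; 0 -0.03 0 0 0 0 20; 0 -0.03 0 0 0 0 20"

```text
time: 8.9
tool_pos: [0.5367, 0.0792, 0.1385]
ee_rot: [3.137, -0.0, 1.288]
wrist_force: [6.8, -1.7, -2.0]
width: 0.02
finger_force: 3.2
```

Emit:
drive_tool --deltas "0 0.04 0 0 0 0 30; 0 0.04 0 0 0 0 30; 0 0.04 -0.3 0 0 0 30; 0 0.04 -0.7 0 0 0 30; 0 0.04 -1 0 0 0 30"

```text
time: 9.4
tool_pos: [0.5381, 0.0788, 0.2402]
ee_rot: [-3.141, 0.0, 1.289]
wrist_force: [0.4, 0.2, -0.4]
width: 0.0299
finger_force: 0.0
```

Emit:
drive_tool --deltas "0 -0.3 -0.3 0 0 0 30; 0 -0.6 -0.6 0 0 0 30; 0 -0.6 -0.6 0 0 0 30"

```text
time: 9.7
tool_pos: [0.4802, 0.0965, 0.3048]
ee_rot: [3.133, -0.004, 1.29]
wrist_force: [0.3, 0.7, -0.3]
width: 0.03
finger_force: 0.0
```

```bash
python3 - <<'E'
from h import *
o,s=wrist(); t=snapshot("scene")
cv2.imwrite("pics/f.png",np.hstack([cv2.resize(s["img"],(400,300)),cv2.resize(t["img"][110:350,170:490],(400,300))])[:,:,::-1])
print(o["tool_pos"],o["time"],o["wrist_force"])
for c,q in (("wrist",s),("scene",t)):
  for n,z in (("keeper_pin",.16),("bolt_knob",.162),("lid_edge",.157)):
    for r in finder.landmark_of(c,n)[:1]: print(c,n,np.round(r["xy"]),round(r["confidence"],2),onplane(q,r["xy"],z).round(4))
E
```

```text
[0.48018708 0.09648899 0.30480611] 9.7 [ 0.34038911  0.7145515  -0.31239305]
wrist keeper_pin [338. 171.] 0.71 [0.5073 0.1362 0.16  ]
wrist bolt_knob [396. 227.] 0.8 [0.5409 0.0782 0.162 ]
wrist lid_edge [331. 201.] 0.71 [0.4951 0.1135 0.157 ]
scene keeper_pin [355. 189.] 0.71 [0.5055 0.1392 0.16  ]
scene bolt_knob [333. 210.] 0.89 [0.5381 0.0795 0.162 ]
scene lid_edge [336. 209.] 0.63 [0.5353 0.0876 0.157 ]
```

View pics/f.png

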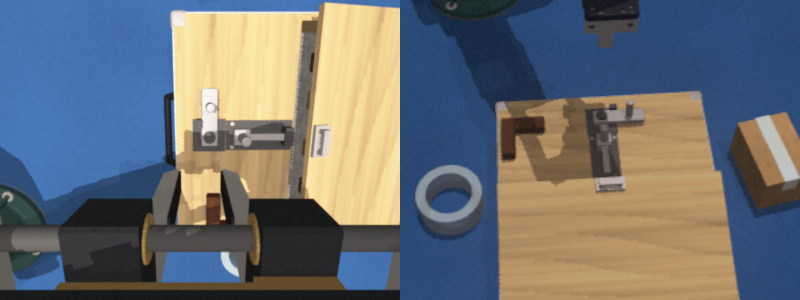

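The lid is ajar, with a gap at the wrist-picture seam. The keeper is at its stop, the knob has moved about 39 mm, and the carton, tape and corner look undisturbed.

```bash
python3 -c "
from bench import robot
print(robot.close_job())"
```

```text
the job is handed in; nothing more can be done
None
```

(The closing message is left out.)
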